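Draw the loaf out of the countertop oven with the rack hook

ROBOT

A 6-joint arm with a two-finger parallel gripper is mounted at the origin on the work surface. World frame = base frame: x ahead of the robot, y to its left, z up, the work surface at z = 0. Lengths are in m, angles in rad, forces in N, time in s.
With the tool pointing down it reaches from about 0.35 to 0.725 m from the base axis. Payload 4.3 kg.
Tool frame: the origin (TCP) lies midway between the tips of the shut fingers; the grasp point (between the pads) lies 19 mm behind it; z points along the fingers, y is the line along which they close (so a half turn about z gives the same grasp; the last joint's range is limited). The gripper opens to 85 mm and grips with 20 to 120 N. Pads are 22 mm wide; open, the fingers measure 114 mm over their backs; the gripper's body (76 mm by 85 mm) begins 54 mm behind the grasp point. The pads swing forward as they close: fully open they stand 13 mm farther back than shut.
Start: joints at [1.087, 0.377, 0.081, 1.274, 0, 1.46], TCP at [0.21, 0.535, 0.231] pointing down, gripper open.
Joint ranges: [-2.72, 2.72], [-0.84, 1.66], [-1.02, 1.22], [-1.77, 2.12], [-1.37, 1.28], [-3.14, 3.14]. Speed limits (rad/s): [2.57, 2.57, 3.14, 3.14, 3.14, 3.14].

INTERFACE

Orientations are given as a unit quaternion [w, x, y, z].
In Python, from plant import telemetry, capture, job gives the robot as it stands.
- The arm moves only by the tool jog_arm, never from a script. Its argument "rows" is one flat list of numbers, 6 for each row, row after row: the shift along the tool's x, y, z in cm, then the turn, a rotation vector about the tool's x, y, z in units of 8 degrees (1.0 is 8 degrees). A call has 1 to 8 rows; each row shifts and turns the commanded pose from where the row before left it, along the tool's axes as they then stand; what a row does not reach is not made up. A row lasts 1/8 s, in which the tool goes at most 62.5 mm and 10.7 degrees, less where a joint would pass 70% of its speed; a pose out of reach is approached as far as the arm can. A call is refused whole if a number of a shift passes 6.25 or a number of a turn 1, either way. A call with a gripper value outside its range is refused whole. "jaw" is the finger opening in cm, from 0 to 8.54, set as the call begins (left out, the last holds). The fingers move at their own pace and stop on an object; "grip_force" is the grip in N (left out, the last holds). Time passes only in rows, so rows that do not move let the fingers close. It gives the time, the measured TCP pose, the force, the opening and the grip force at its end, in the units of the state.
- telemetry.get_obs(): the state, without advancing time (a new reading comes with each control period).
- capture(name): name is "side" or "top"; returns a dict with "image" (420x560x3 uint8, red, green, blue), "z_map" (420x560 float32, m along the optical axis (not along the pixel's ray), 0 where there is no reading), "camera_matrix" (3x3 intrinsics, pixels), "view" (4x4, takes a point from world to camera coordinates). Camera axes: x right, y down, z forward; pixel columns grow to the right and rows downward; lengths in m; the calibration is good to about 2 mm. A picture is of the moment at which its call begins.
- job.hand_in(): hands the job in; it is judged then, once.
The state is a dict: "clock": time; "joint_positions": joint angles; "qd": joint speeds; "joint_torque": joint torques, N m; "ee_pos": TCP position; "ee_rot": TCP orientation; "contact_force": force on the tool from outside, world axes, zero at the start; "torque": the same for the moment, N m; "width": finger opening in m; "gripper_force": force on a finger pad.
Only numpy, scipy, OpenCV 4.12 (cv2) and the standard library are available. Lean on these libraries where they do the work, as an engineer would, in place of code of your own. Each camera call takes 0.05 s, during which the arm holds its last target. There are 200 camera calls.

TASK

The loaf is done. Take the rack hook out of its wooden stand, catch the pull eye of the rack inside the open oven and draw the rack all the way out to its stop with the hook, keeping your fingers off the rack and the tin until it is out. Then stand the hook back in its slot, lift the loaf tin off the rack and set it down gently, flat in the middle of the round trivet, leaving the rack out and not disturbing the bottle, the tumbler or the salt jar.

Things in the scene. Friction and masses are not known exactly. Their poses are not given: they have to be found in the camera images.
- oven: Fixed steel countertop oven, 375 wide, 300 deep, 250 high. Origin on the counter under the middle of its mouth, in the plane of its front; x points into the oven, z up, y along the front. The mouth is 280 wide (y -140 to 140), 55 to 210 above the counter. Its open door lies level, jutting 152 out, its upper face 52 high. Dials at y -180 stand 22 out.
- rack (a joint): How far the wire rack is drawn out of the oven, straight along the oven's -x, in m: 0 fully in, 0.20 at its end stop. About 2 N of friction; it stays where it is left. Rack 255 wide; the tin stands 91 above the counter.
- eye (a point): Middle of the front wire of the rack's pull eye, moving with the rack. The eye is a flat level loop of 6 mm wire ahead of the rack, open above and below: 68 wide along the oven's y, 55 from this wire back (+x) to the rack's front wire, centre to centre. Wire centres 88 above the counter. With the rack in, this point lies 20 inside the oven's front plane. Axes as the oven's.
- hook: Rack hook, 200 long: a 9 mm brass rod, wooden handle on top, square-bent toe below. Origin on the rod's axis at the underside of the toe; z up the rod, x along the toe. Toe: 10 x 10 bar from x -5 to 28, z 0 to 10. Handle: z 115 to 200, 16 thick along x, 26 along y; an 18 mm collar at z 109. 0.14 kg. Starts upright in the slot, toe along the stand's x.
- hook_foot (a point): Point under the middle of the hook's toe, 11.5 from the rod's axis along the toe.
- stand: Fixed wooden bar-tool stand, 100 (x) x 78 (y) x 75 high, origin at the centre of its underside. The hook's slot in its top is centred at y -16: 47 long (x), 19 wide (y), 65 deep, edges bevelled. Holes at x +-22, y 22 hold a muddler and a bar spoon, fixed, rising 70 above the top.
- slot (a point): Centre of the floor of the hook's slot, 10 above the counter. Axes as the stand's: the slot's length is x. At the start, and when put back, the toe rests on this floor.
- tin: Dark loaf tin with a golden loaf: 60 (x) x 130 (y) x 50 high, straight sides, loaf top 64 high, about 0.45 kg. Origin at the centre of its underside, z up. Stands loose on the rack behind the eye, its long side along the oven's front, about 113 inside the front plane while the rack is in.
- trivet: Fixed round black iron trivet with a gold ring, 148 in diameter, 12 thick, origin at the centre of its underside.
- whisky: Small amber bottle, 60 in diameter, 170 high, origin under its centre.
- tumbler: Glass tumbler, 80 in diameter, 85 high, origin under its centre.
- salt: White salt jar with a brass lid, 60 in diameter, 85 high, origin under its centre.
- mouth (a point): Middle of the lower front edge of the oven's solid top, 210 above the counter, in the front plane: the ledge under which the hook must reach. The top, 210 to 250 high, covers all that is inside. Axes as the oven's.
Things that resemble listed ones, but are neither listed nor needed, are in the scene too. What is shaped like the hook but orange or pink is not meant.

How it is judged:
On the way, in this order (a step that is already met when the one before it is completed fails the run):
1. the hook is lifted clear of its stand (z of hook in the frame of slot above 0.068 m), for 0.1 s.
2. the hook draws the rack by its eye (value of joint rack above 0.03 m and contact force between hook and rack above 0.3 N and distance between hook and eye below 0.05 m), for 0.1 s.
3. the rack is out at its stop (value of joint rack above 0.185 m), for 0.2 s.
4. the hook stands in its slot again, let go (horizontal distance between hook_foot and slot below 0.02 m and z of hook in the frame of slot below 0.012 m and angle between hook's own z axis and vertical below 0.4 rad and contact force between the fingers and hook below 0.1 N), for 0.2 s.
5. the tin is lifted off the rack (height (world z) of tin above 0.11 m), for 0.1 s.
At the end, for the whole second after the job is handed in: The tin stands flat and at rest on the trivet, its centre within 30 mm of the trivet's; the hook stands in its slot (foot within 20 mm of the slot's centre and down on its floor, leaning less than 0.4 rad); the rack is still drawn out by more than 150 mm (horizontal distance between tin and trivet below 0.03 m and z of tin in the frame of trivet between 0.008 and 0.017 m and angle between tin's own z axis and vertical below 0.08 rad and linear speed of each of tin, hook below 0.02 m/s and value of joint rack above 0.15 m and horizontal distance between hook_foot and slot below 0.02 m and z of hook in the frame of slot below 0.012 m and angle between hook's own z axis and vertical below 0.4 rad); the robot touches nothing.
It fails at once if fingers on the rack or the tin before the rack is out (value of joint rack below 0.15 m and (contact force between the fingers and rack above 0.5 N or contact force between the fingers and tin above 0.5 N)).
It fails at once if the tin is tipped by more than 0.5 rad (angle between tin's own z axis and vertical above 0.5 rad).
It fails at once if the tin is banged down on the trivet (over 60 N) (contact force between tin and trivet above 60 N).
It fails at once if the tin is let fall (faster than 0.5 m/s while not held) (linear speed of tin above 0.5 m/s and contact force between the fingers and tin below 0.1 N).
It fails at once if the bottle, tumbler or salt jar is pushed by more than 30 mm or knocked over (distance of any of whisky, tumbler, salt from where it was at the start of the episode above 0.03 m or angle between any of whisky, tumbler, salt's own z axis and vertical above 0.4 rad).
It also fails if it takes over 67 s, if anything falls off the work surface, if the arm or the gripper's body presses on something with over 40 N, if the wrist force passes 120 N, or if a joint passes its speed limit or range.

## Working session

There is one attempt and no reset: what is moved stays moved. The work goes in short steps, Python scripts to look and compute and a tool call to move; the robot and the scene stay as the last step left them, time stands still between calls to the robot, and variables do not carry over. Pictures are saved under pics/ and viewed, at most 10 in all, crops included, and the job is handed in when it is done.

Besides the shell and the picture viewer there is one more tool, called after "Request:" as a command line: name --argument value ..., lists and objects as JSON in quotes. jog_arm: Moves the arm, as the interface text tells. Its arguments: {"type":"object","properties":{"rows":{"type":"array"},"jaw":{"type":"number"},"grip_force":{"type":"number"}},"required":["rows"]}

```bash
mkdir -p pics; ls; python3 - <<'E'
from plant import telemetry, capture, job
import cv2,numpy as np
for n in ("side","top"):
    c=capture(n); cv2.imwrite(f"pics/{n}0.png",c["image"][:,:,::-1]); np.savez(f"{n}0.npz",**c)
    print(n,c["camera_matrix"].round(1).tolist(),c["view"].round(3).tolist())
o=telemetry.get_obs();print(o)
E
```

```text
pics
side [[442.3, 0.0, 278.5], [0.0, 442.3, 214.6], [0.0, 0.0, 1.0]] [[-0.976, -0.218, -0.011, 0.577], [-0.151, 0.709, -0.689, 0.14], [0.158, -0.67, -0.725, 1.247], [0.0, 0.0, 0.0, 1.0]]
top [[405.6, 0.0, 276.5], [0.0, 405.6, 206.8], [0.0, 0.0, 1.0]] [[-0.012, -0.999, 0.029, 0.052], [-0.995, 0.009, -0.104, 0.589], [0.104, -0.031, -0.994, 1.022], [0.0, 0.0, 0.0, 1.0]]
{'clock': 0.1, 'joint_positions': array([ 1.08671125e+00,  3.78006782e-01,  7.97694146e-02,  1.27441793e+00,
       -4.13700014e-05,  1.46046581e+00]), 'qd': array([ 0.00059416, -0.00313369,  0.00328343,  0.00121004,  0.00010333,
       -0.00043789]), 'joint_torque': array([ 4.82305240e-04, -4.64696145e+01,  2.70582354e+01,  1.19944711e-02,
       -1.39787594e-04,  1.54395600e-06]), 'ee_pos': array([0.20968465, 0.53476566, 0.23044858]), 'ee_rot': array([-2.52423346e-04,  1.85791353e-01,  9.82588779e-01, -8.94793145e-04]), 'contact_force': array([-0.89828679,  0.91760753, -0.85285854]), 'torque': array([-0.02420563,  0.07740677,  0.02089723]), 'gripper_force': 0.0, 'width': 0.08549052324557226}
```

View pics/side0.png

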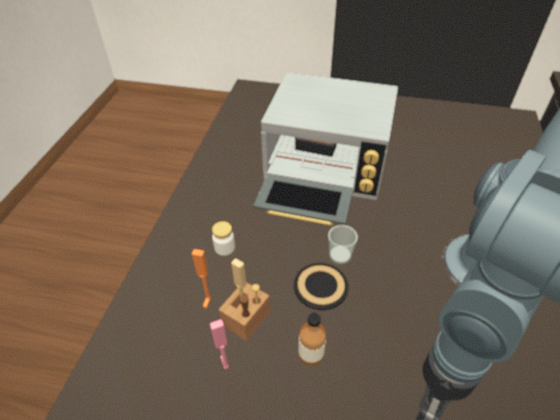

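View pics/top0.png

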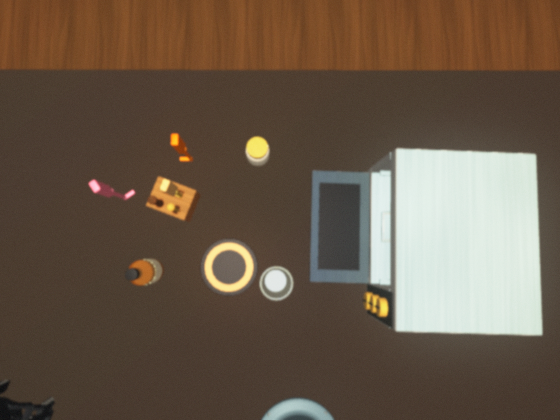

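```bash
cat > h.py <<'E'
import numpy as np, cv2
def load(n): return dict(np.load(n))
def grab(n):
    from plant import capture
    return capture(n)
def pts(c):
    K,V,z=c["camera_matrix"],c["view"],c["z_map"]
    v,u=np.mgrid[0:z.shape[0],0:z.shape[1]]
    P=np.stack([(u-K[0,2])/K[0,0]*z,(v-K[1,2])/K[1,1]*z,z],-1)
    W=(P-V[:3,3])@V[:3,:3]; W[z==0]=np.nan
    return W
def ray(c,u,v,h):
    K,V=c["camera_matrix"],c["view"]; R=V[:3,:3]
    o=-R.T@V[:3,3]; d=R.T@np.array([(u-K[0,2])/K[0,0],(v-K[1,2])/K[1,1],1])
    return o+d*(h-o[2])/d[2]
def proj(c,p):
    q=c["view"][:3,:3]@p+c["view"][:3,3]; q=c["camera_matrix"]@q; return q[:2]/q[2]
def rect(P):
    r=cv2.minAreaRect(P[:,:2].astype(np.float32)*1000); return np.round(r[0],1),np.round(r[1],1),round(r[2],1)
E
python3 - <<'E'
from h import *
a=load("side0.npz");b=load("top0.npz")
cv2.imwrite("pics/c1.png",np.vstack([cv2.resize(x[:,:,::-1],(800,299),interpolation=cv2.INTER_CUBIC) for x in (b["image"][120:232,100:400],b["image"][120:232,100:400])])[:299])
s=cv2.resize(a["image"][75:225,240:410,::-1],None,fx=3.5,fy=3.5,interpolation=cv2.INTER_CUBIC)
t=cv2.resize(a["image"][240:375,180:280,::-1],None,fx=2,fy=3.5,interpolation=cv2.INTER_CUBIC)
cv2.imwrite("pics/c2.png",s)
W=pts(b); z=W[...,2]
v,u=np.mgrid[0:420,0:560]
def reg(m,name):
    P=W[m]; print(name,m.sum(),rect(P),P.mean(0).round(4))
m=(u>380)&(z>.235)&(z<.265); reg(m,"oventop")
m=(u>300)&(u<385)&(z>.04)&(z<.062)&(v<290); reg(m,"door")
st=(u>135)&(u<210)&(v>165)&(v<230)
reg(st&(z>.068)&(z<.082),"stand top"); 
reg(st&(z>.13),"tall")
print(W[st&(z>.11)].round(3).tolist()[::3])
hsv=cv2.cvtColor(b["image"],cv2.COLOR_RGB2HSV)
t=(u>195)&(u<260)&(v>235)&(v<298)
reg(t&(z>.006)&(z<.02),"trivet")
reg((u>240)&(u<275)&(v>130)&(v<170)&(z>.07),"salt")
reg((u>125)&(u<165)&(v>255)&(v<290)&(z>.05),"whisky")
reg((u>255)&(u<298)&(v>262)&(v<304)&(z>.05),"tumb")
reg((u>80)&(u<140)&(v>175)&(v<205)&(z>.015),"pink")
reg((u>165)&(u<195)&(v>128)&(v<166)&(z>.015),"orange")
E
```

```text
oventop 26612 (array([ 495.1, -337.6]), array([303.9, 376. ]), 87.3) [ 0.4905 -0.3342  0.2529]
door 8118 (array([ 534.8, -132.3]), array([188. , 310.6]), 87.5) [ 0.5347 -0.1305  0.0544]
stand top 855 (array([609.9, 306.9]), array([100.9,  78.1]), 68.6) [0.6062 0.3013 0.0775]
tall 323 (array([605.7, 312.8]), array([60.6, 60.1]), 81.9) [0.608  0.2987 0.1712]
[[0.632, 0.293, 0.211], [0.632, 0.287, 0.211], [0.63, 0.289, 0.214], [0.63, 0.282, 0.214], [0.628, 0.293, 0.214], [0.628, 0.287, 0.211], [0.628, 0.28, 0.213], [0.626, 0.293, 0.213], [0.626, 0.287, 0.21], [0.626, 0.281, 0.21], [0.624, 0.296, 0.211], [0.624, 0.289, 0.21], [0.624, 0.283, 0.211], [0.626, 0.28, 0.195], [0.621, 0.297, 0.212], [0.621, 0.29, 0.214], [0.621, 0.284, 0.214], [0.623, 0.281, 0.2], [0.627, 0.279, 0.179], [0.619, 0.295, 0.214], [0.619, 0.289, 0.213], [0.619, 0.283, 0.211], [0.623, 0.281, 0.191], [0.626, 0.279, 0.169], [0.617, 0.299, 0.212], [0.617, 0.293, 0.214], [0.617, 0.286, 0.213], [0.619, 0.283, 0.2], [0.622, 0.281, 0.179], [0.626, 0.28, 0.156], [0.615, 0.299, 0.214], [0.615, 0.292, 0.215], [0.615, 0.287, 0.
[... 1670 characters left out ...]
302, 0.136], [0.579, 0.292, 0.141], [0.58, 0.286, 0.136], [0.577, 0.297, 0.139], [0.578, 0.291, 0.135], [0.576, 0.3, 0.133], [0.575, 0.292, 0.138], [0.573, 0.298, 0.135], [0.574, 0.292, 0.127]]
trivet 2633 (array([437.3, 174.7]), array([164.4, 157.3]), 89.3) [0.4375 0.1707 0.0151]
salt 366 (array([733.2,  93.9]), array([49.8, 51.4]), 89.9) [0.7324 0.0943 0.0873]
whisky 693 (array([431.6, 364.9]), array([60.2, 52.6]), 10.5) [0.4326 0.3581 0.1217]
tumb 331 (array([399.3,  50.7]), array([77.7, 77.6]), 44.5) [0.3947 0.0487 0.0786]
pink 302 (array([625.8, 434.4]), array([26.6, 32.9]), 32.3) [0.6196 0.4376 0.155 ]
orange 251 (array([721.8, 278.6]), array([29.9, 24.5]), 88.4) [0.7194 0.2703 0.1581]
```

View pics/c1.png

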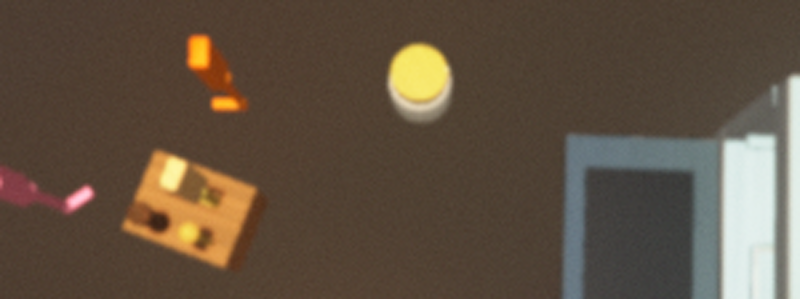

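View pics/c2.png

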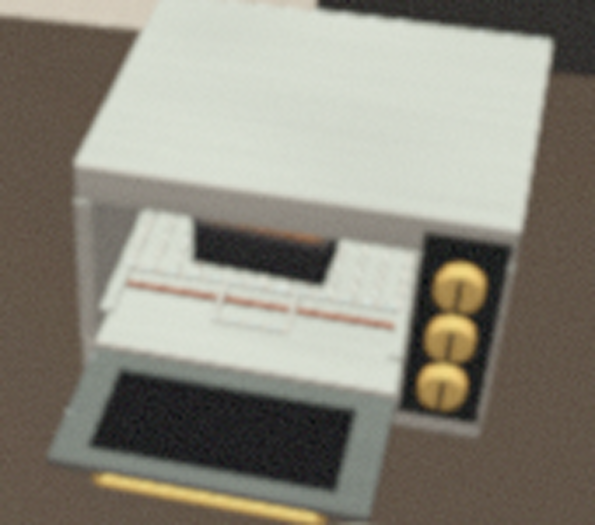

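```bash
cat >> h.py <<'E'
class Fr:
    def __init__(s,x,y,yaw): s.o=np.array([x,y]);c,n=np.cos(yaw),np.sin(yaw);s.R=np.array([[c,-n],[n,c]]);s.yaw=yaw
    def w(s,p): return np.r_[s.o+s.R@np.array(p[:2]),p[2]]
    def l(s,P): return np.r_[s.R.T@(np.array(P[:2])-s.o),P[2]]
E
python3 - <<'E'
from h import *
a=load("side0.npz");b=load("top0.npz")
W=pts(b); z=W[...,2]; v,u=np.mgrid[0:420,0:560]
# oven top: edges by inlier percentiles along rotated axes
m=((u>380)&(z>.235)&(z<.265)).astype(np.uint8); m=cv2.morphologyEx(m,cv2.MORPH_OPEN,np.ones((5,5)))
cn=max(cv2.findContours(m,0,1)[0],key=cv2.contourArea)[:,0]
q=np.array([ray(b,*p,.25) for p in cn]); print("top rays",rect(q))
yaw=np.deg2rad(-92.7)
fx,fy,_=(*((np.array([.4951,-.3376])-.150*np.array([np.cos(yaw),np.sin(yaw)]))),0)
O=Fr(fx,fy,yaw);print("front",fx,fy)
A=a["image"][:,:,::-1].copy();B=b["image"][:,:,::-1].copy()
S=4;A=cv2.resize(A[100:225,245:400],None,fx=S,fy=S,interpolation=3);B=cv2.resize(B[140:340,300:400],None,fx=S,fy=S,interpolation=3)[:600]
def L(ps):
    for c,I,(ou,ov) in((a,A,(245,100)),(b,B,(300,140))):
        k=[tuple(((proj(c,O.w(p))-[ou,ov]+.5)*S).astype(int).tolist()) for p in ps]
        for i in range(len(k)-1): cv2.line(I,k[i],k[i+1],(0,0,255),1)
L([(.02,-.034,.088),(.02,.034,.088),(.075,.034,.088),(.075,-.034,.088),(.02,-.034,.088)])
L([(0,-.14,.21),(0,.14,.21),(0,.14,.055),(0,-.14,.055),(0,-.14,.21)])
L([(0,-.1875,.25),(0,.1875,.25),(0.3,.1875,.25),(.3,-.1875,.25)])
L([(.113-.03,-.065,.141),(.113-.03,.065,.141),(.113-.03,.065,.091),(.113-.03,-.065,.091),(.113-.03,-.065,.141)])
I=np.zeros((600,A.shape[1]+B.shape[1],3),np.uint8);I[:A.shape[0],:A.shape[1]]=A;I[:B.shape[0],A.shape[1]:]=B
cv2.imwrite("pics/c3.png",I[:,:800]);print(I.shape)
# hook handle top & trivet ring by colour, stand rays
hsv=cv2.cvtColor(b["image"],cv2.COLOR_RGB2HSV)
hm=((u>150)&(u<190)&(v>170)&(v<215)&(z>.2));P=W[hm];print("handle top",rect(P),P.mean(0).round(4),hm.sum())
for c,n,(U0,U1,V0,V1) in((b,"top",(195,262,235,300)),(a,"side",(285,355,258,315))):
    h=cv2.cvtColor(c["image"],cv2.COLOR_RGB2HSV);mm=(h[...,0]>8)&(h[...,0]<30)&(h[...,1]>90)&(h[...,2]>100)&(u>U0)&(u<U1)&(v>V0)&(v<V1)
    cn=max(cv2.findContours(mm.astype(np.uint8),0,1)[0],key=cv2.contourArea)[:,0]
    q=np.array([ray(c,*p,.012) for p in cn]);print(n,"ring",cv2.minEnclosingCircle(q[:,:2].astype(np.float32)))
E
```

```text
top rays (array([ 495.2, -335.6]), array([307.4, 374.6]), 87.5)
front 0.5021659676064464 -0.18776651875570452
(600, 1020, 3)
handle top (array([620.2, 290. ]), array([15.3, 26.2]), 70.6) [0.6194 0.2891 0.2114] 103
top ring ((0.436700701713562, 0.1712990701198578), 0.06486363708972931)
side ring ((0.43675053119659424, 0.1700190007686615), 0.06564656645059586)
```

View pics/c3.png

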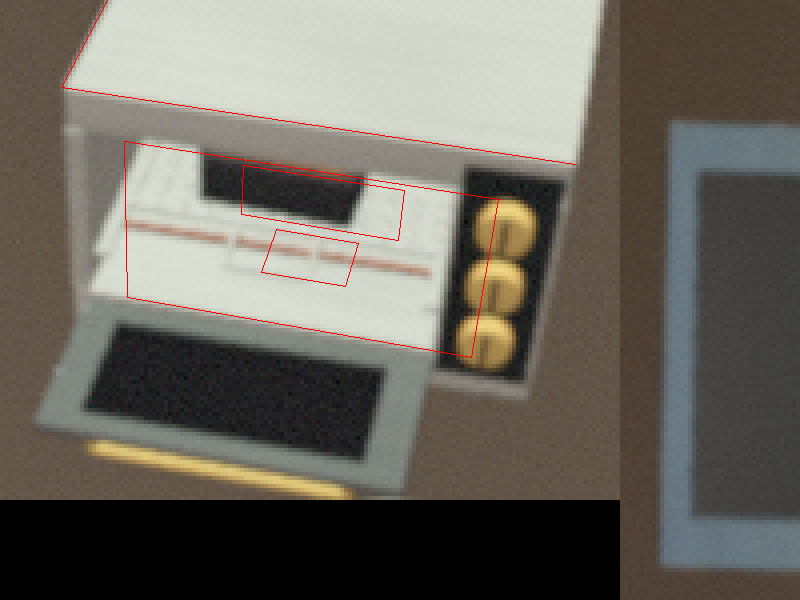

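```bash
python3 - <<'E'
from h import *
a=load("side0.npz");b=load("top0.npz")
yaw=np.deg2rad(-92.6); O=Fr(.5022,-.1873,yaw)
W=pts(b)
print("door", *[O.l(ray(b,u,v,.052)).round(4) for u,v in ((311.7,170.3),(310,282.3),(371,170.8))])
f=lambda x,y:(245+x/4,100+y/4)
print("tin front bottom", *[O.l(ray(a,*f(x,y),.091)).round(4) for x,y in ((204,198),(352,223))])
print("eye front", *[O.l(ray(a,*f(x,y),.088)).round(4) for x,y in ((229,265),(300,277))])
print("mouth top", *[O.l(ray(a,*f(x,y),.21)).round(4) for x,y in ((72,128),(462,188))], "bottom",*[O.l(ray(a,*f(x,y),.055)).round(4) for x,y in ((90,295),(437,350))])
g=b["image"][160:290,370:398].astype(int).sum(2)
# eye in top view: zoom
T=cv2.resize(b["image"][165:295,360:400,::-1],None,fx=4.6,fy=4.6,interpolation=3)
T=np.clip((T.astype(float)-120)*1.9,0,255).astype(np.uint8)
A=cv2.resize(a["image"][120:200,255:375,::-1],None,fx=5,fy=5,interpolation=3)
A=np.clip((A.astype(float)-100)*1.6,0,255).astype(np.uint8)
I=np.zeros((600,800,3),np.uint8);I[:T.shape[0],:T.shape[1]]=T;I[:400,190:790]=A
cv2.imwrite("pics/c4.png",I)
E
```

```text
door [-0.1498  0.1716  0.052 ] [-0.1472 -0.1122  0.052 ] [0.0036 0.1763 0.052 ]
tin front bottom [0.0953 0.0977 0.091 ] [ 0.0935 -0.0268  0.091 ]
eye front [0.0207 0.059  0.088 ] [0.0205 0.0013 0.088 ]
mouth top [0.005  0.1804 0.21  ] [ 0.005  -0.1142  0.21  ] bottom [-0.0059  0.1678  0.055 ] [-0.0005 -0.1144  0.055 ]
```

View pics/c4.png

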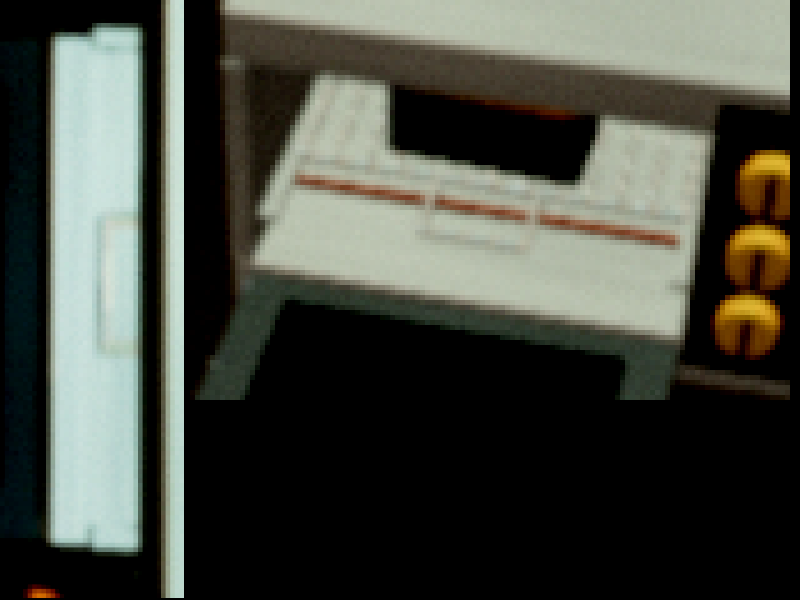

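```bash
python3 - <<'E'
from h import *
a=load("side0.npz");b=load("top0.npz")
yaw=np.deg2rad(-92.6); O=Fr(.5022,-.1873,yaw)
O=Fr(*O.w([0,.0297,0])[:2],yaw);print(O.o)
for c,ps in((b,((382,211.7),(382.2,241.5))),(a,((302,167),(322.6,169.6)))):
    for p in ps: w=ray(c,*p,.088);print(w.round(4),O.l(w).round(4))
E
```

```text
[ 0.53186943 -0.18864728]
[ 0.5687 -0.2127  0.088 ] [0.0224 0.0379 0.088 ]
[ 0.4955 -0.2103  0.088 ] [ 0.0233 -0.0354  0.088 ]
[ 0.5603 -0.2069  0.088 ] [0.0169 0.0292 0.088 ]
[ 0.4942 -0.2078  0.088 ] [ 0.0208 -0.0367  0.088 ]
```

```bash
cat >> h.py <<'E'
from scipy.spatial.transform import Rotation as Ro
def tool(phi,th=0):
    """tool y horizontal at yaw phi, z down, then turned -th about tool y"""
    y=np.array([np.cos(phi),np.sin(phi),0]);z=np.array([0,0,-1.])
    return Ro.from_matrix(np.c_[np.cross(y,z),y,z])*Ro.from_rotvec([0,-th,0])
def step(p,R,N,p0=None,R0=None):
    from plant import telemetry
    o=telemetry.get_obs(); q=o["ee_rot"]
    p0=o["ee_pos"] if p0 is None else p0; R0=Ro.from_quat(np.r_[q[1:],q[0]]) if R0 is None else R0
    r=(R0.inv()*R).as_rotvec(); t=R0.inv().apply(np.array(p)-p0)
    S=sum(Ro.from_rotvec(r*k/N).as_matrix() for k in range(N))
    print(N,"rows of",np.r_[np.linalg.solve(S,t)*100,np.rad2deg(r)/N/8].round(2).tolist(),"len",np.linalg.norm(t).round(3))
E
python3 - <<'E'
from h import *
P=np.deg2rad(68.6);R=tool(P)
step([.44,.397,.29],R,5)
step([.62,.29,.29],R,5,np.array([.44,.397,.29]),R)
E
```

```text
5 rows of [-5.29, -0.89, -1.19, -0.0, -0.0, -0.0] len 0.275
5 rows of [-4.13, -0.68, 0.0, 0.0, 0.0, 0.0] len 0.209
```

Request:
jog_arm --rows '[-5.29,-0.89,-1.19,0,0,0,-5.29,-0.89,-1.19,0,0,0,-5.29,-0.89,-1.19,0,0,0,-5.29,-0.89,-1.19,0,0,0,-5.29,-0.89,-1.19,0,0,0,-5.16,-0.85,0,0,0,0,-5.16,-0.85,0,0,0,0]' --jaw 8.54 --grip_force 100

```text
clock: 0.98
ee_pos: [0.5311, 0.3427, 0.2906]
ee_rot: [-0.0, 0.186, 0.983, 0.0]
contact_force: [-0.1, 0.9, -1.2]
width: 0.0857
gripper_force: 0.0
```

Request:
jog_arm --rows '[-5.16,-0.85,0,0,0,0,-5.16,-0.85,0,0,0,0,0,0,0,0,0,0,0,0,0,0,0,0]'

```text
clock: 1.48
ee_pos: [0.6193, 0.2904, 0.2901]
ee_rot: [-0.001, 0.186, 0.983, -0.0]
contact_force: [-0.0, 0.7, -0.0]
width: 0.0854
gripper_force: 0.0
```

```bash
python3 - <<'E'
from h import *
step([.62,.29,.156],tool(np.deg2rad(68.6)),3)
E
```

```text
3 rows of [-0.03, -0.0, 4.47, -0.0, -0.0, -0.0] len 0.134
```

Request:
jog_arm --rows '[-0.03,0,4.47,0,0,0,-0.02,0,4.47,0,0,0,0,0,4.46,0,0,0,0,0,0,0,0,0,0,0,0,0,0,0]'

```text
clock: 2.1
ee_pos: [0.6203, 0.2913, 0.1593]
ee_rot: [0.001, 0.185, 0.983, 0.001]
contact_force: [0.6, 0.5, 1.0]
width: 0.0854
gripper_force: 0.0
```

Request:
jog_arm --rows '[0,0,0,0,0,0,0,0,0,0,0,0,0,0,0,0,0,0,0,0,0,0,0,0,0,0,0,0,0,0]' --jaw 0 --grip_force 110

```text
clock: 2.72
ee_pos: [0.6206, 0.2902, 0.1574]
ee_rot: [0.001, 0.186, 0.983, 0.0]
contact_force: [-0.4, 1.0, 2.8]
width: 0.0148
gripper_force: 107.5
```

Request:
jog_arm --rows '[0,0,-2,0,0,0,0,0,-4,0,0,0,0,0,-4,0,0,0,0,0,-4,0,0,0,0,0,0,0,0,0]'

```text
clock: 3.35
ee_pos: [0.6216, 0.2906, 0.3003]
ee_rot: [0.003, 0.186, 0.983, 0.002]
contact_force: [0.8, -0.4, -1.2]
width: 0.0148
gripper_force: 107.5
```

```bash
python3 - <<'E'
from h import *
c=grab("side");cv2.imwrite("pics/s1.png",cv2.resize(c["image"][150:380,150:420,::-1],None,fx=2.6,fy=2.6))
R=tool(np.deg2rad(-2.6));p=np.array([.55,.06,.29]);step(p,R,9)
# hook rod tip depth d0 (oven), height z0, tilt th -> TCP
e=np.array([.531,-.2095]);u=np.array([-.045,-.999])
th=np.deg2rad(37)
def tcp(dx,z0,s=.147): # dx: rod origin beyond the eye wire
    q=e+u*dx-u*s*np.sin(th); return np.r_[q,z0+s*np.cos(th)]
T=tool(np.deg2rad(-2.6),th)
print(tcp(-.11,.14),tcp(.027,.118),tcp(.027,.064))
a=tcp(-.11,.14);step(a,T,6,p,R)
b=tcp(.027,.120);step(b,T,4,a,T)
E
```

```text
9 rows of [-1.68, -2.31, 0.08, 0.0, 0.0, 0.99] len 0.241
[ 0.53993101 -0.01123166  0.25739942] [ 0.53376601 -0.14809466  0.23539942] [ 0.53376601 -0.14809466  0.18139942]
6 rows of [-1.02, -0.11, 0.86, -0.0, -0.77, -0.0] len 0.079
4 rows of [-2.43, 0.0, 2.46, 0.0, 0.0, 0.0] len 0.138
```

View pics/s1.png

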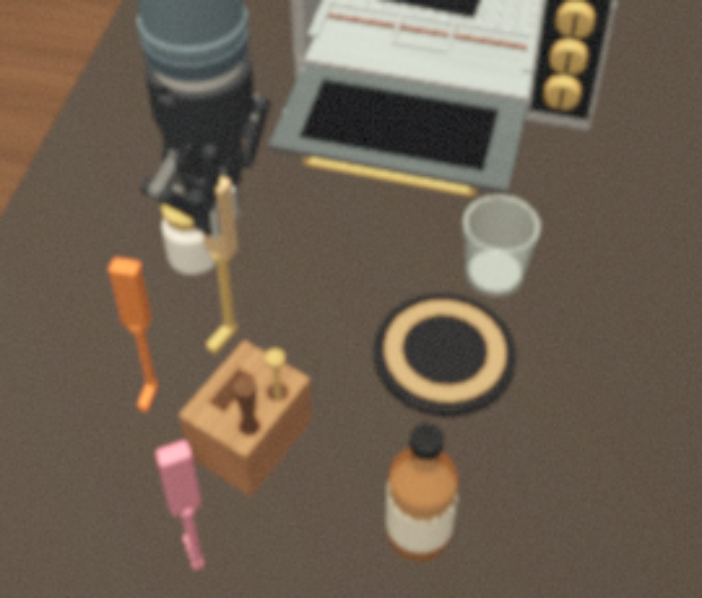

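Request:
jog_arm --rows '[-1.68,-2.31,0.08,0,0,0.99,-1.68,-2.31,0.08,0,0,0.99,-1.68,-2.31,0.08,0,0,0.99,-1.68,-2.31,0.08,0,0,0.99,-1.68,-2.31,0.08,0,0,0.99,-1.68,-2.31,0.08,0,0,0.99,-1.68,-2.31,0.08,0,0,0.99,-1.68,-2.31,0.08,0,0,0.99]'

```text
clock: 4.4
ee_pos: [0.5691, 0.0775, 0.2876]
ee_rot: [-0.002, 0.676, 0.737, -0.002]
contact_force: [0.2, 0.1, -2.1]
width: 0.0147
gripper_force: 107.4
```

Request:
jog_arm --rows '[-1.68,-2.31,0.08,0,0,0.99,0,0,0,0,0,0,0,0,0,0,0,0]'

```text
clock: 4.78
ee_pos: [0.5489, 0.0599, 0.2882]
ee_rot: [-0.001, 0.723, 0.691, -0.001]
contact_force: [-0.4, 0.1, -0.8]
width: 0.0148
gripper_force: 107.6
```

```bash
cat >> h.py <<'E'
e=np.array([.531,-.2095])+.0115*np.array([-.999,.045]);uu=np.array([-.045,-.999]);th=np.deg2rad(37)
T=tool(np.deg2rad(-2.6),th)
def tcp(dx,z0,s=.147):
    q=e+uu*dx-uu*s*np.sin(th); return np.r_[q,z0+s*np.cos(th)]
E
python3 - <<'E'
from h import *
step(tcp(-.11,.14),T,6)
E
```

```text
6 rows of [-1.03, -0.29, 0.83, -0.0, -0.77, -0.0] len 0.08
```

Request:
jog_arm --rows '[-1.03,-0.29,0.83,0,-0.77,0,-1.03,-0.29,0.83,0,-0.77,0,-1.03,-0.29,0.83,0,-0.77,0,-1.03,-0.29,0.83,0,-0.77,0,-1.03,-0.29,0.83,0,-0.77,0,-1.03,-0.29,0.83,0,-0.77,0,0,0,0,0,0,0,0,0,0,0,0,0]'

```text
clock: 5.78
ee_pos: [0.5293, -0.0103, 0.2583]
ee_rot: [0.218, 0.686, 0.655, -0.228]
contact_force: [-0.2, 0.2, -0.9]
width: 0.015
gripper_force: 107.6
```

```bash
python3 - <<'E'
from h import *
c=grab("side");b=grab("top")
# check hook tip in side view: brass colour pixels vs prediction
from plant import telemetry
o=telemetry.get_obs();q=o["ee_rot"];R=Ro.from_quat(np.r_[q[1:],q[0]])
print(o["ee_pos"].round(4),(T.inv()*R).magnitude())
f=lambda l:o["ee_pos"]+R.apply(np.array(l))
pr=[f((0,x,.147-z)) for x,z in((0,0),(.028,0),(.028,.01),(0,.109),(0,.01))]
I=c["image"][:,:,::-1].copy();J=b["image"][:,:,::-1].copy()
S=5;u0,v0=[int(x)-60 for x in proj(c,pr[0])];I=cv2.resize(I[v0:v0+110,u0:u0+120],None,fx=S,fy=S,interpolation=3)
u1,v1=int(proj(b,pr[0])[0])-15,int(proj(b,pr[0])[1])-55;J=cv2.resize(J[v1:v1+110,u1:u1+36],None,fx=S,fy=S,interpolation=3)
for p in pr:
    cv2.circle(I,tuple(int(k) for k in (proj(c,p)-[u0,v0]+.5)*S),4,(0,255,0),1)
    cv2.circle(J,tuple(int(k) for k in (proj(b,p)-[u1,v1]+.5)*S),4,(0,255,0),1)
cv2.imwrite("pics/s2.png",np.hstack([I,J]))
step(tcp(.027,.120),T,4)
E
```

```text
[ 0.5294 -0.0108  0.2591] 0.0035488388011254627
4 rows of [-2.41, -0.02, 2.49, 0.0, -0.0, -0.0] len 0.139
```

View pics/s2.png

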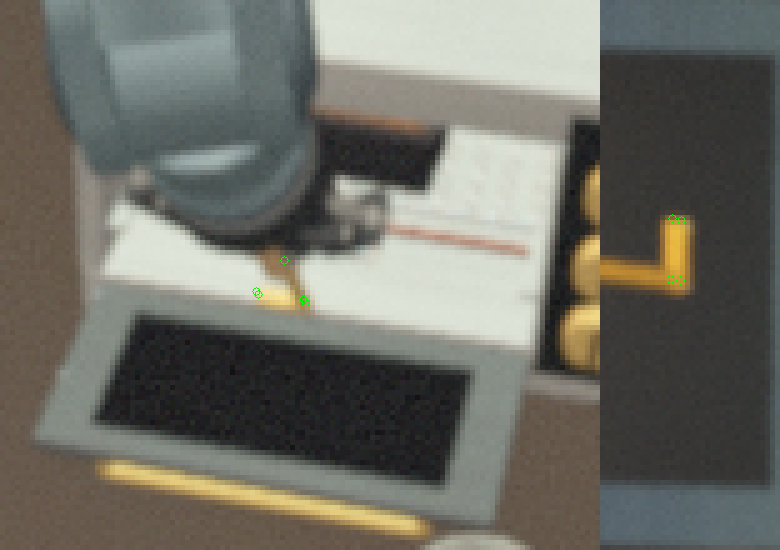

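Request:
jog_arm --rows '[-2.41,-0.02,2.49,0,0,0,-2.41,-0.02,2.49,0,0,0,-2.41,-0.02,2.49,0,0,0,-2.41,-0.02,2.49,0,0,0,0,0,0,0,0,0,0,0,0,0,0,0]'

```text
clock: 6.62
ee_pos: [0.5216, -0.1477, 0.2375]
ee_rot: [0.219, 0.687, 0.654, -0.229]
contact_force: [-0.6, -0.2, -1.0]
width: 0.0144
gripper_force: 107.7
```

```bash
python3 - <<'E'
from h import *
b=grab("top")
step(tcp(.027,.064),T,6)
E
```

```text
6 rows of [0.56, 0.01, 0.75, -0.0, -0.0, -0.0] len 0.056
```

Request:
jog_arm --rows '[0.56,0.01,0.75,0,0,0,0.56,0.01,0.75,0,0,0,0.56,0.01,0.75,0,0,0,0.56,0.01,0.75,0,0,0,0.56,0.01,0.75,0,0,0,0.56,0.01,0.75,0,0,0,0,0,0,0,0,0,0,0,0,0,0,0]'

```text
clock: 7.68
ee_pos: [0.5219, -0.1481, 0.1808]
ee_rot: [0.219, 0.686, 0.655, -0.229]
contact_force: [-0.8, -1.5, -1.3]
width: 0.0147
gripper_force: 107.7
```

```bash
python3 - <<'E'
from h import *
from plant import telemetry
o=telemetry.get_obs();print(o["ee_pos"],o["contact_force"],tcp(.027,.064))
step(tcp(.027-.06,.064),T,6)
E
```

```text
[ 0.52190033 -0.14807225  0.18082166] [-0.79278972 -1.48083635 -1.29244041] [ 0.52227751 -0.14757716  0.18139942]
6 rows of [0.8, 0.0, -0.61, -0.0, -0.0, -0.0] len 0.061
```

Request:
jog_arm --rows '[0.8,0,-0.61,0,0,0,0.8,0,-0.61,0,0,0,0.8,0,-0.61,0,0,0,0.8,0,-0.61,0,0,0,0.8,0,-0.61,0,0,0,0.8,0,-0.61,0,0,0]'

```text
clock: 8.43
ee_pos: [0.5251, -0.0869, 0.1814]
ee_rot: [0.219, 0.686, 0.655, -0.229]
contact_force: [-0.3, -1.4, 3.8]
width: 0.015
gripper_force: 108.0
```

```bash
python3 - <<'E'
from h import *
from plant import telemetry
o=telemetry.get_obs();print(o["ee_pos"],o["contact_force"],tcp(.027-.06,.064))
a=load("side0.npz");c=grab("side")
I=np.hstack([cv2.resize(x[:,:,::-1],None,fx=4,fy=4,interpolation=3) for x in (c["image"][120:260,245:345],)])
cv2.imwrite("pics/s3.png",np.hstack([I,cv2.resize(grab("top")["image"][160:290,300:400,::-1],(400,560),interpolation=3)]))
E
```

```text
[ 0.52513281 -0.08689331  0.18135895] [-0.2575639  -1.3806711   3.78988001] [ 0.52497751 -0.08763716  0.18139942]
```

View pics/s3.png

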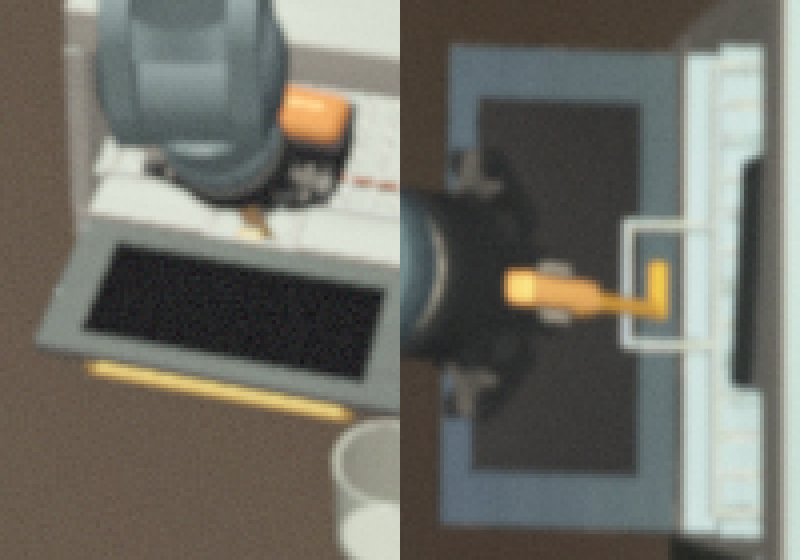

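Request:
jog_arm --rows '[1.0,0,-0.76,0,0,0,1.0,0,-0.76,0,0,0,1.0,0,-0.76,0,0,0,1.0,0,-0.76,0,0,0,1.0,0,-0.76,0,0,0,1.0,0,-0.76,0,0,0,1.0,0,-0.76,0,0,0,1.0,0,-0.76,0,0,0]'

```text
clock: 9.52
ee_pos: [0.5294, 0.0137, 0.1814]
ee_rot: [0.219, 0.686, 0.655, -0.229]
contact_force: [-0.4, -3.7, 0.2]
width: 0.0149
gripper_force: 107.8
```

Request:
jog_arm --rows '[0.8,0,-0.61,0,0,0,0.8,0,-0.61,0,0,0,0.8,0,-0.61,0,0,0,0.6,0,-0.45,0,0,0,0.4,0,-0.3,0,0,0]'

```text
clock: 10.15
ee_pos: [0.5315, 0.0543, 0.1824]
ee_rot: [0.22, 0.685, 0.654, -0.231]
contact_force: [0.1, -8.6, -0.4]
width: 0.0146
gripper_force: 107.3
```

```bash
python3 - <<'E'
from h import *
from plant import telemetry
o=telemetry.get_obs();print(o["ee_pos"],o["contact_force"],tcp(.027-.21,.064))
b=grab("top");W=pts(b);z=W[...,2];v,u=np.mgrid[0:420,0:560]
m=(abs(z-.15)<.02)&(u>280)&(u<385)&(v>165)&(v<290)
print(m.sum(),rect(W[m]) if m.sum() else 0)
np.savez("t1.npz",**b)
g=b["image"].astype(int).sum(2)
for vv in (213,216,220,224,228,232): print(vv,g[vv,255:385:2].tolist())
E
```

```text
[0.53148076 0.0542846  0.18236834] [ 0.12823036 -8.60118666 -0.39203371] [0.53172751 0.06221284 0.18139942]
1550 (array([ 562.9, -142.5]), array([262.5, 259. ]), 57.9)
213 [128, 137, 136, 134, 140, 132, 149, 166, 173, 180, 176, 179, 171, 169, 173, 171, 168, 164, 174, 170, 174, 172, 283, 529, 281, 179, 191, 196, 260, 312, 318, 307, 236, 244, 521, 390, 203, 135, 188, 272, 372, 478, 525, 514, 525, 621, 550, 480, 469, 436, 337, 213, 232, 321, 331, 333, 327, 307, 538, 645, 639, 642, 649, 657, 646]
216 [130, 122, 132, 131, 122, 129, 128, 134, 151, 164, 143, 171, 164, 177, 171, 169, 172, 168, 175, 171, 174, 168, 332, 541, 255, 178, 178, 177, 251, 311, 318, 301, 218, 230, 532, 513, 433, 170, 188, 282, 374, 486, 522, 520, 544, 616, 527, 478, 469, 435, 327, 304, 409, 475, 468, 454, 432, 406, 553, 614, 595, 605, 644, 653, 653]
220 [116, 157, 268, 296, 294, 312, 284, 361, 400, 410, 398, 394, 261, 179, 178, 182, 176, 165, 165, 165, 175, 185, 333, 532, 245, 189, 349, 475, 414, 321, 318, 304, 224, 236, 541, 376, 171, 118, 228, 296, 407, 500, 526, 517, 568, 622, 499, 478, 461, 426, 316, 226, 234, 32
[... 347 characters left out ...]
 378, 549, 634, 636, 636, 642, 630, 629]
228 [126, 152, 244, 312, 361, 361, 320, 375, 384, 390, 401, 407, 428, 443, 451, 459, 438, 358, 377, 374, 383, 387, 398, 423, 365, 341, 385, 453, 427, 330, 319, 305, 213, 276, 535, 307, 153, 126, 248, 325, 429, 518, 530, 519, 593, 619, 499, 478, 460, 401, 271, 204, 249, 343, 351, 356, 352, 318, 557, 647, 641, 652, 623, 614, 621]
232 [136, 132, 128, 130, 125, 134, 139, 224, 267, 291, 318, 319, 217, 182, 206, 190, 182, 175, 178, 179, 174, 182, 352, 496, 228, 208, 239, 291, 332, 325, 319, 289, 198, 276, 545, 453, 261, 150, 266, 336, 444, 522, 527, 529, 626, 585, 489, 477, 456, 382, 293, 286, 287, 361, 351, 358, 347, 306, 537, 640, 643, 646, 652, 646, 640]
```

```bash
python3 - <<'E'
from h import *
b=load("t1.npz");print(ray(b,300.7,222,.088),ray(b,323.5,222,.088))
step(np.array([.5308,.035,.1818]),T,2)
p=np.array([.5308,.035,.1818]);q=p+[0,0,.09];step(q,T,4,p,T)
E
```

```text
[ 0.54531525 -0.01144375  0.088     ] [ 0.54473835 -0.06737367  0.088     ]
2 rows of [-0.75, 0.01, 0.62, -0.0, 0.02, -0.0] len 0.019
4 rows of [-1.35, 0.0, -1.8, 0.0, 0.0, 0.0] len 0.09
```

Request:
jog_arm --rows '[0,0,0,0,0,0,0,0,0,0,0,0]'

```text
clock: 10.45
ee_pos: [0.5317, 0.0543, 0.1832]
ee_rot: [0.22, 0.686, 0.654, -0.23]
contact_force: [-1.2, -4.2, 5.9]
width: 0.0148
gripper_force: 108.2
```

Request:
jog_arm --rows '[-1.05,0,0.82,0,0,0,-1.05,0,0.82,0,0,0,0,0,0,0,0,0,-1.35,0,-1.8,0,0,0,-1.35,0,-1.8,0,0,0,-1.35,0,-1.8,0,0,0,-1.35,0,-1.8,0,0,0,0,0,0,0,0,0]'

```text
clock: 11.45
ee_pos: [0.5313, 0.0294, 0.2726]
ee_rot: [0.219, 0.687, 0.654, -0.228]
contact_force: [0.5, 0.3, -2.3]
width: 0.015
gripper_force: 107.9
```

```bash
python3 - <<'E'
from h import *
from plant import telemetry
o=telemetry.get_obs();print(o["contact_force"],o["ee_pos"])
b=grab("top");g=b["image"].astype(int).sum(2);print(g[224,290:330].tolist())
R=tool(np.deg2rad(-2.6));p=np.array([.55,.12,.30]);step(p,R,6)
R2=tool(np.deg2rad(68.6));step(np.array([.6206,.2902,.285]),R2,10,p,R)
E
```

```text
[ 0.4650862   0.30247093 -2.33033617] [0.53130504 0.02941548 0.2725804 ]
[448, 439, 441, 455, 445, 457, 451, 454, 456, 450, 447, 419, 384, 368, 357, 355, 334, 336, 331, 320, 321, 334, 343, 341, 329, 337, 320, 311, 264, 255, 316, 421, 466, 483, 483, 440, 386, 307, 200, 137]
6 rows of [1.26, 0.25, -1.02, 0.0, 0.77, -0.0] len 0.097
10 rows of [1.21, 1.55, 0.15, 0.0, 0.0, -0.89] len 0.185
```

Request:
jog_arm --rows '[1.26,0.25,-1.02,0,0.77,0,1.26,0.25,-1.02,0,0.77,0,1.26,0.25,-1.02,0,0.77,0,1.26,0.25,-1.02,0,0.77,0,1.26,0.25,-1.02,0,0.77,0,1.26,0.25,-1.02,0,0.77,0]'

```text
clock: 12.25
ee_pos: [0.5492, 0.1198, 0.2987]
ee_rot: [-0.002, 0.723, 0.69, 0.0]
contact_force: [0.8, -0.5, -2.3]
width: 0.0147
gripper_force: 107.7
```

Request:
jog_arm --rows '[1.21,1.55,0.15,0,0,-0.89,1.21,1.55,0.15,0,0,-0.89,1.21,1.55,0.15,0,0,-0.89,1.21,1.55,0.15,0,0,-0.89,1.21,1.55,0.15,0,0,-0.89,1.21,1.55,0.15,0,0,-0.89,1.21,1.55,0.15,0,0,-0.89,1.21,1.55,0.15,0,0,-0.89]'

```text
clock: 13.25
ee_pos: [0.6244, 0.2508, 0.2856]
ee_rot: [-0.001, 0.305, 0.952, -0.001]
contact_force: [-0.3, -0.3, -1.1]
width: 0.0148
gripper_force: 107.8
```

Request:
jog_arm --rows '[1.21,1.55,0.15,0,0,-0.89,1.21,1.55,0.15,0,0,-0.89,0,0,0,0,0,0,0,0,0,0,0,0]'

```text
clock: 13.75
ee_pos: [0.6206, 0.2887, 0.284]
ee_rot: [-0.001, 0.187, 0.982, -0.001]
contact_force: [0.1, 0.3, -1.3]
width: 0.015
gripper_force: 107.7
```

```bash
python3 - <<'E'
from h import *
R2=tool(np.deg2rad(68.6));step(np.array([.6206,.2902,.285]),R2,1)
# measured hook tilt/position in top & side views: brass rod/toe colour points
from plant import telemetry
o=telemetry.get_obs();q=o["ee_rot"];R=Ro.from_quat(np.r_[q[1:],q[0]])
for n in("top","side"):
    c=grab(n);W=pts(c);h=cv2.cvtColor(c["image"],cv2.COLOR_RGB2HSV)
    m=(h[...,1]>90)&(h[...,0]>8)&(h[...,0]<32)&(abs(W[...,0]-.62)<.07)&(abs(W[...,1]-.30)<.07)&(W[...,2]>.115)
    L=R.inv().apply(W[m]-o["ee_pos"])  # hook coords: x=toolY, y=-toolX?, s=.147-z
    s=.147-L[:,2]
    for lo,hi in((-.01,.012),(.03,.06),(.06,.1),(.115,.14)):
        k=(s>lo)&(s<hi)
        if k.sum()>2: print(n,lo,k.sum(),"toolx",np.median(L[k,0]).round(4),"tooly",np.percentile(L[k,1],[3,50,97]).round(4),"smin",s[k].min().round(4))
E
```

```text
1 rows of [0.05, 0.14, -0.1, -0.01, -0.01, -0.03] len 0.002
top -0.01 136 toolx 0.038 tooly [-0.0157  0.0265  0.0424] smin -0.01
top 0.03 6 toolx 0.0034 tooly [-0.0039 -0.0028 -0.0007] smin 0.0322
top 0.115 9 toolx 0.0117 tooly [-0.0081 -0.0069  0.0023] smin 0.1199
side -0.01 175 toolx 0.0372 tooly [-0.0127  0.0246  0.0443] smin -0.0099
side 0.03 31 toolx 0.003 tooly [-0.002   0.0025  0.0038] smin 0.0301
side 0.06 46 toolx 0.0031 tooly [-0.0017  0.0024  0.0047] smin 0.0604
side 0.115 74 toolx 0.0096 tooly [-0.0052  0.0063  0.0081] smin 0.1151
```

Request:
jog_arm --rows '[0.05,0.14,0,0,0,0,0,0,2,0,0,0,0,0,2,0,0,0,0,0,1,0,0,0,0,0,1,0,0,0,0,0,1,0,0,0,0,0,0,0,0,0]'

```text
clock: 14.72
ee_pos: [0.6203, 0.2908, 0.2141]
ee_rot: [-0.001, 0.187, 0.982, -0.0]
contact_force: [-0.6, -0.1, -1.3]
width: 0.0146
gripper_force: 107.8
```

Request:
jog_arm --rows '[0,0,1,0,0,0,0,0,1,0,0,0,0,0,1,0,0,0,0,0,1,0,0,0,0,0,0,0,0,0,0,0,0,0,0,0]'

```text
clock: 15.48
ee_pos: [0.6209, 0.291, 0.1752]
ee_rot: [0.0, 0.186, 0.982, 0.0]
contact_force: [0.1, -0.6, -1.3]
width: 0.0146
gripper_force: 107.8
```

Sliding into the slot without force; finish the last 17 mm.

Request:
jog_arm --rows '[0,0,0.7,0,0,0,0,0,0.5,0,0,0,0,0,0.3,0,0,0,0,0,0.2,0,0,0,0,0,0,0,0,0,0,0,0,0,0,0]'

```text
clock: 16.23
ee_pos: [0.6208, 0.291, 0.1582]
ee_rot: [0.0, 0.187, 0.982, 0.0]
contact_force: [-0.7, 0.4, -0.8]
width: 0.0148
gripper_force: 107.8
```

Request:
jog_arm --rows '[0,0,0.1,0,0,0,0,0,0,0,0,0]'

```text
clock: 16.48
ee_pos: [0.621, 0.291, 0.1574]
ee_rot: [0.0, 0.186, 0.982, 0.0]
contact_force: [0.5, -0.2, -1.0]
width: 0.0148
gripper_force: 108.0
```

Request:
jog_arm --rows '[0,0,0,0,0,0,0,0,0,0,0,0,0,0,0,0,0,0,0,0,0,0,0,0,0,0,0,0,0,0]' --jaw 8.54

```text
clock: 17.1
ee_pos: [0.6208, 0.2909, 0.157]
ee_rot: [0.0, 0.187, 0.982, 0.0]
contact_force: [0.2, 0.5, 0.7]
width: 0.0853
gripper_force: 0.0
```

Request:
jog_arm --rows '[0,0,-3,0,0,0,0,0,-5,0,0,0,0,0,-5,0,0,0,0,0,0,0,0,0]'

```text
clock: 17.6
ee_pos: [0.6229, 0.2917, 0.2926]
ee_rot: [0.004, 0.186, 0.982, 0.003]
contact_force: [-0.5, 1.0, 1.0]
width: 0.0854
gripper_force: 0.0
```

```bash
python3 - <<'E'
from h import *
b=grab("top");W=pts(b);z=W[...,2];v,u=np.mgrid[0:420,0:560]
a=grab("side");A=pts(a)
for n,X in (("top",W),("side",A)):
    m=(abs(X[...,0]-.62)<.03)&(abs(X[...,1]-.29)<.03)&(X[...,2]>.203)&(X[...,2]<.222)
    if m.sum(): print(n,"handle",m.sum(),X[m].mean(0).round(4),rect(X[m]))
# tin/loaf
m=(u>250)&(u<395)&(v>150)&(v<300)&(z>.125)&(z<.175)&(W[...,1]>-.18)
print("tin",m.sum(),rect(W[m]),W[m].mean(0).round(4),np.percentile(z[m],[5,50,95]))
m=(A[...,2]>.125)&(A[...,2]<.175)&(A[...,1]>-.18)&(A[...,1]<-.02)&(A[...,0]>.4)&(A[...,0]<.65)
print("tin side",m.sum(),rect(A[m]),np.percentile(A[m][:,2],[5,50,95]))
g=b["image"].astype(int).sum(2);print(g[224,296:306].tolist())
cv2.imwrite("pics/t2.png",np.hstack([cv2.resize(b["image"][160:300,250:400,::-1],None,fx=2.7,fy=2.7,interpolation=3),cv2.resize(b["image"][160:300,140:280,::-1],None,fx=2.7,fy=2.7,interpolation=3)]))
E
```

```text
top handle 43 [0.6141 0.2925 0.2117] (array([617. , 290.9]), array([16.2, 20.2]), 51.0)
side handle 81 [0.6197 0.2929 0.2092] (array([620.2, 291.8]), array([15.9, 27.1]), 65.0)
tin 1545 (array([ 485.6, -115.9]), array([257.9,  91. ]), 9.9) [ 0.5383 -0.1044  0.1521] [0.14112507 0.15520021 0.15906062]
tin side 814 (array([ 543.8, -102.5]), array([ 61.5, 130.9]), 84.9) [0.12836616 0.15010779 0.15628115]
[188, 197, 225, 355, 543, 565, 411, 250, 203, 202]
```

View pics/t2.png

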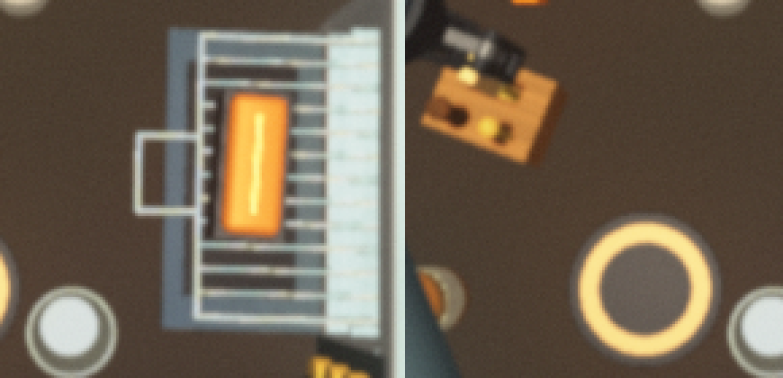

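```bash
python3 - <<'E'
from h import *
v,u=np.mgrid[0:420,0:560]
for n,h in(("top",.15),("side",.15)):
    c=grab(n);W=pts(c);H=cv2.cvtColor(c["image"],cv2.COLOR_RGB2HSV)
    near=(abs(W[...,0]-.544)<.1)&(abs(W[...,1]+.1025)<.06)
    m=(H[...,1]>120)&(H[...,0]<25)&(H[...,2]>120)&near&(W[...,2]>.13)
    print(n,"loaf",m.sum(),rect(W[m]),np.percentile(W[m][:,2],[5,50,95]).round(3))
    m=near&(W[...,2]>.132)&(W[...,2]<.165)
    print(n,"tin",m.sum(),rect(W[m]))
R=tool(np.deg2rad(84.9));p=np.array([.5438,-.1025,.26]);step(p,R,9)
E
```

```text
top loaf 1088 (array([ 544.3, -106.6]), array([ 53. , 122.6]), 84.4) [0.146 0.156 0.159]
top tin 1479 (array([ 544.1, -105.7]), array([ 60.9, 129.9]), 84.2)
side loaf 452 (array([ 543.1, -101.1]), array([ 47.7, 118.7]), 85.5) [0.142 0.153 0.157]
side tin 733 (array([ 543.4, -101.8]), array([ 62.3, 130.4]), 86.4)
9 rows of [-0.25, -4.46, 0.28, -0.0, -0.0, -0.23] len 0.401
```

Request:
jog_arm --rows '[-0.25,-4.46,0.28,0,0,-0.23,-0.25,-4.46,0.28,0,0,-0.23,-0.25,-4.46,0.28,0,0,-0.23,-0.25,-4.46,0.28,0,0,-0.23,-0.25,-4.46,0.28,0,0,-0.23,-0.25,-4.46,0.28,0,0,-0.23,-0.25,-4.46,0.28,0,0,-0.23,-0.25,-4.46,0.28,0,0,-0.23]'

```text
clock: 18.8
ee_pos: [0.5458, -0.0589, 0.2626]
ee_rot: [-0.002, 0.059, 0.998, 0.0]
contact_force: [1.0, 0.7, 0.6]
width: 0.0858
gripper_force: 0.0
```

Request:
jog_arm --rows '[-0.25,-4.46,0.28,0,0,-0.23,0,0,0,0,0,0,0,0,0,0,0,0]'

```text
clock: 19.18
ee_pos: [0.5439, -0.1019, 0.2605]
ee_rot: [-0.001, 0.043, 0.999, 0.001]
contact_force: [0.5, 0.2, 0.2]
width: 0.0855
gripper_force: 0.0
```

```bash
python3 - <<'E'
from h import *
R=tool(np.deg2rad(84.9));p=np.array([.544,-.104,.26]);step(p,R,1);step(np.array([.544,-.104,.11]),R,6)
E
```

```text
1 rows of [-0.03, -0.21, 0.05, 0.01, -0.02, 0.02] len 0.002
6 rows of [-0.01, -0.04, 2.51, 0.0, -0.0, 0.0] len 0.151
```

Request:
jog_arm --rows '[-0.03,-0.21,0,0,0,0,0,0,3,0,0,0,0,0,3,0,0,0,0,0,3,0,0,0,0,0,2,0,0,0,0,0,2,0,0,0,0,0,2,0,0,0,0,0,0,0,0,0]'

```text
clock: 20.18
ee_pos: [0.5435, -0.1031, 0.1102]
ee_rot: [-0.002, 0.042, 0.999, 0.001]
contact_force: [-0.6, 0.3, 1.5]
width: 0.0855
gripper_force: 0.0
```

Request:
jog_arm --rows '[0,0,0,0,0,0,0,0,0,0,0,0,0,0,0,0,0,0,0,0,0,0,0,0,0,0,0,0,0,0]' --jaw 0 --grip_force 50

```text
clock: 20.8
ee_pos: [0.546, -0.1049, 0.1133]
ee_rot: [0.001, 0.043, 0.999, -0.0]
contact_force: [-0.5, 0.8, 7.1]
width: 0.0595
gripper_force: 56.6
```

Request:
jog_arm --rows '[0,0,-1,0,0,0,0,0,-2,0,0,0,0,0,-3,0,0,0,0,0,-3,0,0,0,0,0,-3,0,0,0,0,0,0,0,0,0]'

```text
clock: 21.55
ee_pos: [0.5462, -0.1049, 0.2336]
ee_rot: [0.002, 0.043, 0.999, -0.0]
contact_force: [1.2, -0.1, -5.8]
width: 0.0591
gripper_force: 55.6
```

```bash
python3 - <<'E'
from h import *
from plant import telemetry
o=telemetry.get_obs();P=o["ee_pos"];print(P,o["width"])
for n in("top","side"):
    c=grab(n);W=pts(c)
    m=(abs(W[...,0]-P[0])<.075)&(abs(W[...,1]-P[1])<.04)&(W[...,2]>P[2]+.015)&(W[...,2]<P[2]+.052)
    if m.sum()>5: print(n,m.sum(),rect(W[m]),W[m].mean(0).round(4))
R=tool(np.deg2rad(84.9));step(np.array([.4367,.1707,.22]),R,8)
E
```

```text
[ 0.54615581 -0.10487649  0.23363681] 0.059076144205938194
top 1016 (array([ 544.6, -104.4]), array([ 60.8, 130.1]), 84.9) [ 0.5308 -0.0945  0.271 ]
side 672 (array([ 542.7, -104.7]), array([ 80.7, 129.4]), 85.7) [ 0.5356 -0.0913  0.2654]
8 rows of [1.64, 3.31, 0.13, 0.0, -0.0, 0.0] len 0.296
```

Request:
jog_arm --rows '[0.8,1.6,0,0,0,0,1.65,3.3,0,0,0,0,1.65,3.3,0,0,0,0,1.65,3.3,0,0,0,0,1.65,3.3,0,0,0,0,1.65,3.3,0,0,0,0,1.65,3.3,0,0,0,0,1.65,3.3,0,0,0,0]'

```text
clock: 22.65
ee_pos: [0.4406, 0.1536, 0.2303]
ee_rot: [-0.002, 0.043, 0.999, -0.0]
contact_force: [0.2, 0.4, -5.7]
width: 0.0591
gripper_force: 55.6
```

Request:
jog_arm --rows '[0.7,1.6,0,0,0,0,0,0,0,0,0,0,0,0,0,0,0,0]'

```text
clock: 23.02
ee_pos: [0.4374, 0.1681, 0.2313]
ee_rot: [-0.0, 0.043, 0.999, -0.0]
contact_force: [-0.2, -0.4, -6.0]
width: 0.059
gripper_force: 55.8
```

```bash
python3 - <<'E'
from h import *
R=tool(np.deg2rad(84.9));step(np.array([.438,.1707,.055]),R,8)
E
```

```text
8 rows of [-0.0, 0.03, 2.2, -0.0, -0.0, 0.0] len 0.176
```

Request:
jog_arm --rows '[0,0.1,2,0,0,0,0,0.1,3,0,0,0,0,0.05,3,0,0,0,0,0,3,0,0,0,0,0,2.5,0,0,0,0,0,2,0,0,0,0,0,1.5,0,0,0,0,0,0.6,0,0,0]'

```text
clock: 24.02
ee_pos: [0.4375, 0.1701, 0.0548]
ee_rot: [-0.001, 0.044, 0.999, -0.0]
contact_force: [-0.6, -0.5, -4.6]
width: 0.0588
gripper_force: 55.6
```

Request:
jog_arm --rows '[0,0,0.4,0,0,0,0,0,0.3,0,0,0,0,0,0.2,0,0,0,0,0,0.2,0,0,0,0,0,0.2,0,0,0,0,0,0,0,0,0]'

```text
clock: 24.78
ee_pos: [0.4376, 0.1712, 0.0427]
ee_rot: [-0.0, 0.043, 0.999, -0.0]
contact_force: [0.9, -0.1, -4.3]
width: 0.0597
gripper_force: 55.6
```

Request:
jog_arm --rows '[0,0,0.2,0,0,0,0,0,0.2,0,0,0,0,0,0.15,0,0,0,0,0,0.1,0,0,0,0,0,0,0,0,0,0,0,0,0,0,0]'

```text
clock: 25.52
ee_pos: [0.4378, 0.1712, 0.0363]
ee_rot: [0.0, 0.043, 0.999, 0.0]
contact_force: [0.3, -0.3, -5.1]
width: 0.0591
gripper_force: 55.7
```

Request:
jog_arm --rows '[0,0,0.1,0,0,0,0,0,0.1,0,0,0,0,0,0.1,0,0,0,0,0,0,0,0,0,0,0,0,0,0,0]'

```text
clock: 26.15
ee_pos: [0.4378, 0.1712, 0.0343]
ee_rot: [0.0, 0.043, 0.999, 0.0]
contact_force: [-4.0, -0.5, 6.6]
width: 0.059
gripper_force: 57.1
```

Request:
jog_arm --rows '[0,0,-0.05,0,0,0,0,0,0,0,0,0,0,0,0,0,0,0,0,0,0,0,0,0,0,0,0,0,0,0]' --jaw 8.54

```text
clock: 26.78
ee_pos: [0.4378, 0.1712, 0.0337]
ee_rot: [-0.0, 0.043, 0.999, 0.0]
contact_force: [0.3, 0.1, 0.4]
width: 0.0851
gripper_force: 0.0
```

Request:
jog_arm --rows '[0,0,-2,0,0,0,0,0,-4,0,0,0,0,0,-5,0,0,0,0,0,-5,0,0,0,0,0,-5,0,0,0,0,0,0,0,0,0,0,0,0,0,0,0]'

```text
clock: 27.65
ee_pos: [0.4375, 0.1711, 0.2432]
ee_rot: [-0.0, 0.043, 0.999, -0.0]
contact_force: [-0.5, 0.2, -0.5]
width: 0.0855
gripper_force: 0.0
```

```bash
python3 - <<'E'
from h import *
from plant import telemetry
o=telemetry.get_obs();print(o["ee_pos"],o["contact_force"])
for n in("side","top"):
    c=grab(n);W=pts(c)
    m=(abs(W[...,0]-.437)<.09)&(abs(W[...,1]-.171)<.06)&(W[...,2]>.05)&(W[...,2]<.09)
    if m.sum()>5: print(n,m.sum(),rect(W[m]),np.percentile(W[m][:,2],[5,50,95]).round(3))
    m=(abs(W[...,0]-.62)<.03)&(abs(W[...,1]-.29)<.03)&(W[...,2]>.19)&(W[...,2]<.23)
    if m.sum()>5: print(n,"handle",m.sum(),rect(W[m]),np.percentile(W[m][:,2],[5,50,95]).round(3))
    if n=="top":
        g=c["image"].astype(int).sum(2);print(g[224,296:306].tolist())
        for q,x,y,zz in(("salt",.7324,.0943,.087),("whisky",.4326,.3581,.1217),("tumb",.3947,.0487,.0786)):
            m=(abs(W[...,0]-x)<.045)&(abs(W[...,1]-y)<.045)&(W[...,2]>.07);print(q,m.sum(),W[m].mean(0).round(3))
E
```

```text
[0.43754523 0.17112016 0.24318541] [-0.48997641  0.21841011 -0.54240306]
side 1071 (array([436. , 172.1]), array([ 63.9, 129.9]), 84.2) [0.054 0.073 0.078]
side handle 122 (array([619.9, 291.6]), array([16.5, 26.8]), 68.4) [0.192 0.208 0.212]
top 565 (array([436.6, 171.1]), array([ 59.8, 129.7]), 84.5) [0.063 0.076 0.08 ]
top handle 122 (array([620.7, 290.5]), array([16.2, 25.9]), 68.1) [0.192 0.212 0.215]
[179, 178, 213, 355, 524, 547, 395, 237, 192, 189]
salt 368 [0.732 0.094 0.087]
whisky 0 [nan nan nan]
tumb 242 [0.396 0.049 0.085]<stdin>:13: RuntimeWarning: Mean of empty slice.
  ret = um.true_divide(
```

```bash
python3 -c "
from plant import job
print(job.hand_in())"
```

```text
the job is handed in; nothing more can be done
None
```

The job is handed in at about 28 s: the rack is out at its stop, the hook is back in its slot, and the tin stands flat within about 2 mm of the trivet's centre; the salt jar and tumbler have not moved, but the bottle was hidden from the top camera at my last check, and no verdict came back.

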